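# Seat the pierced serving board on the presentation stand's pin

### The arm

A 6-joint arm with a two-finger parallel gripper is mounted at the origin on the work surface. World frame = base frame: x ahead of the robot, y to its left, z up, the work surface at z = 0. Lengths are in m, angles in rad, forces in N, time in s.
With the tool pointing down it reaches from about 0.3 to 0.775 m from the base axis. Payload 14.6 kg.
Tool frame: the origin (TCP) lies between the finger pads; the fingertips stand 25 mm ahead of it and the grasp point (between the pads) lies 6 mm ahead of it; z points along the fingers, y is the direction in which the jaws open and shut (so a half turn about z gives the same grasp; the last joint's range is limited). The gripper opens to 85 mm and grips with 20 to 120 N. Pads are 22 mm wide; open, the fingers measure 114 mm over their backs; the gripper's body (76 mm by 85 mm) begins 54 mm behind the grasp point. The pads swing forward as they close: fully open they stand 13 mm farther back than shut.
Start: joints at [1.215, 0.3, 1.521, -0, 1.321, -0.067], TCP at [0.157, 0.527, 0.256] pointing down, gripper open.
Joint ranges: [-3.03, 3.03], [-0.79, 2.21], [0.23, 2.52], [-1.04, 4.18], [0, 3.07], [-2.55, 2.55]. Speed limits (rad/s): [2.22, 2.22, 2.57, 3.14, 3.14, 3.14].

### API

Orientations are given as a rotation vector (axis times angle).
In Python, from cell import telemetry, imaging, ticket gives the robot as it stands.
- The arm moves only by the tool carry_out, never from a script. Its argument "commands" is text: rows parted by semicolons, each of 7 numbers parted by spaces: the turn, a rotation vector about the tool's x, y, z in degrees, then the shift along the tool's x, y, z in m, then the finger opening in m, from 0 to 0.0854. A call has 1 to 10 rows; each row is the pose to reach, as a shift and turn from the pose measured when the call began, along the tool's axes at that moment; what a row does not reach only later rows make up. A row lasts 1/12 s, in which the tool goes at most 41.7 mm and 7.16 degrees, less where a joint would pass 70% of its speed; a pose out of reach is approached as far as the arm can. A call with a gripper value outside its range is refused whole. The fingers move at their own pace and stop on an object; "newtons" is the grip in N (left out, the last holds). Time passes only in rows, so rows that repeat a pose let the fingers close. It gives the time, the measured TCP pose, the force and the opening at its end, in the units of the state.
- telemetry.observe(): the state, without advancing time (a new reading comes with each control period).
- imaging.snapshot(name): name is "scene" or "top"; returns a dict with "frame" (420x560x3 uint8, red, green, blue), "depth" (420x560 float32, m along the optical axis (not along the pixel's ray), 0 where there is no reading), "intrinsics" (3x3 intrinsics, pixels), "R" (3x3) and "t" (3): a world point X has camera coordinates R X + t. Camera axes: x right, y down, z forward; pixel columns grow to the right and rows downward; lengths in m; the calibration is good to about 2 mm. A picture is of the moment at which its call begins.
- ticket.job_done(): hands the job in, once; it reports no verdict.
The state is a dict: "t": time; "joint_positions": joint angles; "joint_velocities": joint speeds; "joint_torque": joint torques, N m; "tool_pos": TCP position; "eef_rot": TCP orientation; "contact_force": force on the tool from outside, world axes, zero at the start; "torque": the same for the moment, N m; "opening": opening from 0.0 (shut) to 1.0 (fully open).
Only numpy, scipy, OpenCV 4.12 (cv2) and the standard library are available. Lean on these libraries where they do the work, as an engineer would, in place of code of your own. Each camera call takes 0.05 s, during which the arm holds its last target.

### The job

On the pastry stand, take the brown wooden board with the big round hole by its upright grip, slide it sideways off its deck, keeping it low instead of lifting it up and over, until the hole is over the steel pin in the lower middle bay, and let it drop flat onto the bay floor with the pin through the hole. Leave the other board, whose hole is too small, where it lies.

Things in the scene. Friction and masses are not known exactly. Their poses are not given: they have to be found in the camera images.
- board: Brown wood board 150 x 80 x 8 mm, 0.1 to 0.2 kg, on a deck (left or right at random), with a 44 mm through hole. Origin: hole centre, underside; z up; x runs lengthwise from grip to hole, within 8 deg of the stand's x. Spans x -110 to 40, y -40 to 40. Upright grip centred at x -70, y 0: 40 long (x), 14 thick (y), top 53 above the underside; pinch across its thickness.
- spare_board: Brown wood board 150 x 80 x 8 mm, 0.1 to 0.2 kg, on a deck (left or right at random), its hole only 14 mm: leave alone. Origin: hole centre, underside; z up; x runs lengthwise from grip to hole, within 8 deg of the stand's x. Spans x -110 to 40, y -40 to 40. Upright grip centred at x -70, y 0: 40 long (x), 14 thick (y), top 53 above the underside; pinch across its thickness.
- stand: Fixed pale wood stand, 210 (x) by 370 mm (y), x -140 to 70. Origin: on the table under the pin's axis; z up; turned up to 18 deg. Two decks, tops 50 mm above the table, at y 65 to 185 and -185 to -65; between them a bay 130 wide, open at both x ends, floor 34 above the table. A seated board lies on the bay floor, lengthwise along the stand's x, its grip near x -70.
- pin_tip (a point): Centre of the top of the fixed upright steel pin in the bay: 20 mm across, bevelled tip, 13 mm tall from the bay floor. Its tip is 47 mm above the table, 3 mm below the decks, so a board held level at deck height passes over it.
Not all that is in view belongs to the job. What is shaped like the board but blue is not meant.

How it is judged:
At the end, for the whole second after the job is handed in: The big-holed board lies at rest, flat (within 3 degrees) on the bay floor (underside within 4 mm of it), with the pin through its hole (hole centre within 15 mm of the pin's axis); the other board is within 30 mm of where it started (horizontal distance between board and pin_tip below 0.015 m and z of board in the frame of stand between 0.03 and 0.038 m and angle between board's own z axis and vertical below 0.06 rad and linear speed of board below 0.02 m/s and distance of spare_board from where it was at the start of the episode below 0.03 m); the robot touches nothing.
It fails at once if the big-holed board is lifted more than 40 mm above the decks instead of being slid across (z of board in the frame of stand above 0.09 m).
It fails at once if the other board is moved by more than 30 mm (distance of spare_board from where it was at the start of the episode above 0.03 m).
It also fails if it takes over 40 s, if anything falls off the work surface, if the arm or the gripper's body presses on something with over 40 N, if the wrist force passes 120 N, or if a joint passes its speed limit or range.

## Working session

There is one attempt and no reset: what is moved stays moved. The work goes in short steps, Python scripts to look and compute and a tool call to move; the robot and the scene stay as the last step left them, time stands still between calls to the robot, and variables do not carry over. Pictures are saved under pics/ and viewed, and the job is handed in when it is done.

Besides the shell and the picture viewer there is one more tool, called after "Request:" in YAML: its name, and indented under it one key for each argument. carry_out: Moves the arm, as the interface text tells. Its arguments: {"type":"object","properties":{"commands":{"type":"string"},"newtons":{"type":"number"}},"required":["commands"]}

```bash
mkdir -p pics; ls; cat > h.py <<'E'
import numpy as np, cv2
from cell import telemetry, imaging, ticket
def snap(n,tag):
    s=imaging.snapshot(n); cv2.imwrite(f'pics/{tag}.png',s['frame'][:,:,::-1]); np.savez(f'pics/{tag}.npz',**s); return s
def load(tag): return dict(np.load(f'pics/{tag}.npz'))
def ray(s,u,v,z):
    K,R,t=s['intrinsics'],s['R'],s['t']; c=-R.T@t; d=R.T@np.linalg.solve(K,[u,v,1]); return c+d*(z-c[2])/d[2]
def proj(s,X):
    p=s['intrinsics']@(s['R']@np.asarray(X)+s['t']); return p[:2]/p[2]
def cloud(s):
    K,R,t=s['intrinsics'],s['R'],s['t']; h,w=s['depth'].shape
    u,v=np.meshgrid(np.arange(w),np.arange(h)); d=s['depth']
    P=np.stack([(u-K[0,2])/K[0,0]*d,(v-K[1,2])/K[1,1]*d,d],-1); P=(P-t)@R; P[d==0]=np.nan; return P
E
python3 - <<'E'
from h import *
for n in('scene','top'):
    s=snap(n,n+'0'); print(n,s['intrinsics'].round(1).tolist(),(-s['R'].T@s['t']).round(3),s['R'].round(2).tolist())
print(telemetry.observe())
E
```

```text
pics
scene [[410.5, 0.0, 276.0], [0.0, 410.5, 211.3], [0.0, 0.0, 1.0]] [0.832 0.319 0.735] [[-0.68, 0.73, 0.01], [0.62, 0.58, -0.53], [-0.4, -0.35, -0.85]]
top [[425.7, 0.0, 278.7], [0.0, 425.7, 215.2], [0.0, 0.0, 1.0]] [0.412 0.037 0.876] [[0.01, -1.0, 0.01], [-0.99, -0.01, -0.11], [0.11, -0.01, -0.99]]
{'t': 0.1, 'joint_positions': array([ 1.21535924e+00,  3.00390284e-01,  1.52153238e+00,  3.76442140e-05,
        1.32067385e+00, -6.65963495e-02]), 'joint_velocities': array([-2.64485688e-05, -7.78263700e-04, -9.40465421e-04, -5.75051133e-04,
        6.57569891e-04, -1.79496372e-03]), 'joint_torque': array([ 6.75294956e-06, -5.44378030e+01, -3.62373126e+01, -1.67366443e-04,
        2.96967948e-03,  1.86943436e-05]), 'tool_pos': array([0.15659205, 0.52704631, 0.25578623]), 'eef_rot': array([-4.52113483e-01, -3.10864124e+00,  1.52976640e-03]), 'contact_force': array([-0.80790658, -0.33472364, -1.49149515]), 'torque': array([-0.03585491, -0.06468743, -0.00061965]), 'opening': 1.0002983553188203}
```

View pics/scene0.png

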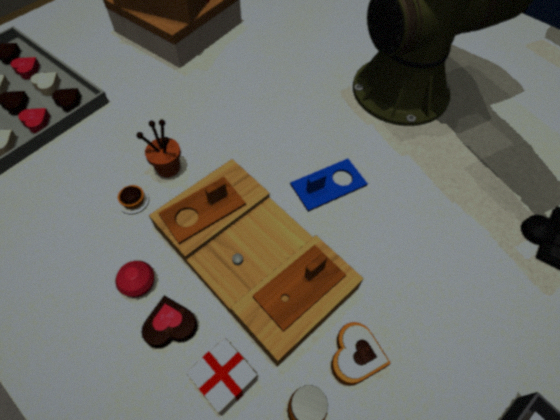

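View pics/top0.png

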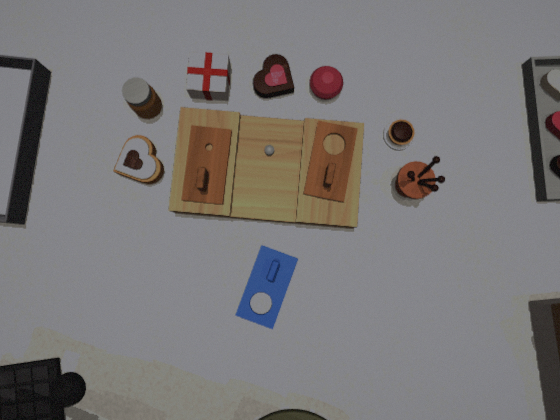

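The top view shows the big-hole brown board on the right deck (hole at 333,145, grip at 330,175). The spare is on the left deck (hole 208,147), the blue look-alike is at (267,287), and the pin is at (269,151). I choose the board at (333,145), which is (187,217) in the scene view. Next are a close crop and measurements.

```bash
python3 - <<'E'
from h import *
s=load('top0'); f=s['frame']
cv2.imwrite('pics/crop_top.png',cv2.resize(f[100:235,165:370],None,fx=3.9,fy=3.9,interpolation=cv2.INTER_CUBIC)[:,:,::-1])
hsv=cv2.cvtColor(f,cv2.COLOR_RGB2HSV)
for p in [(145,333),(160,310),(175,210),(175,330),(180,265),(180,245),(115,300),(151,269)]: print(p,f[p],hsv[p], cloud(s)[p].round(3))
P=cloud(s)
E
```

```text
(145, 333) [129 100  70] [ 15 117 129] [ 0.643 -0.078  0.051]
(160, 310) [113  81  51] [ 15 140 113] [ 0.611 -0.032  0.059]
(175, 210) [123  79  50] [ 12 151 123] [0.58  0.164 0.055]
(175, 330) [104  66  42] [ 12 152 104] [ 0.571 -0.065  0.105]
(180, 265) [133 121  83] [ 23  96 133] [0.575 0.057 0.032]
(180, 245) [133 118  81] [ 21 100 133] [0.575 0.097 0.033]
(115, 300) [135 135 138] [120   6 138] [ 0.723 -0.015 -0.001]
(151, 269) [110 110 107] [ 30   7 110] [0.631 0.049 0.048]
```

View pics/crop_top.png

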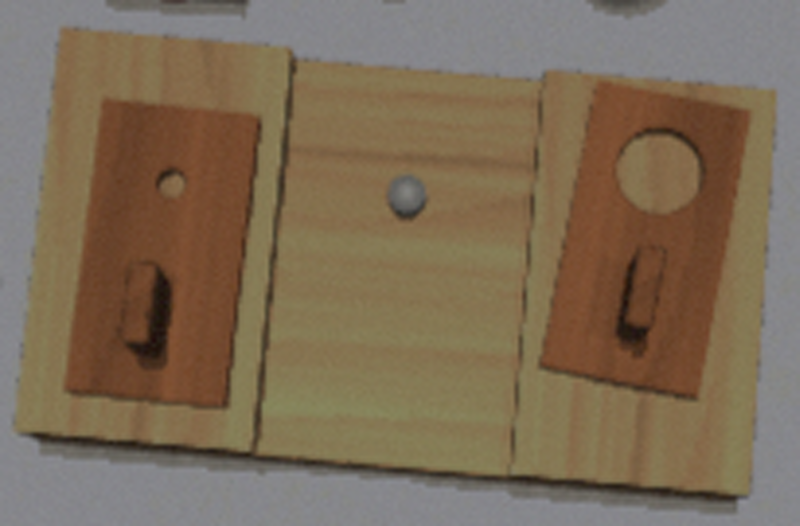

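The crop confirms it: the right board has the big hole (crop 658,170), the left one a small hole (172,183), and the pin is at (407,195). Now for precise poses.

```bash
cat > meas.py <<'E'
from h import *
def boards(s,zt=.058):
    f=s['frame']; hsv=cv2.cvtColor(cv2.medianBlur(f,3),cv2.COLOR_RGB2HSV).astype(int)
    P=cloud(s); 
    m=((hsv[...,0]<=17)&(hsv[...,1]>125)&(P[...,0]>.45)&(P[...,0]<.75)&(P[...,1]>-.2)&(P[...,1]<.3)&(P[...,2]>.03)).astype(np.uint8)
    m=cv2.morphologyEx(m,cv2.MORPH_OPEN,np.ones((3,3),np.uint8))
    return m,P
E
python3 - <<'E'
from meas import *
for tag in('top0','scene0'):
    s=load(tag); m,P=boards(s); cv2.imwrite(f'pics/m_{tag}.png',m*255)
    cs,_=cv2.findContours(m,cv2.RETR_CCOMP,cv2.CHAIN_APPROX_NONE)
    print(tag)
    for c in cs:
        if cv2.contourArea(c)<40: continue
        W=np.array([ray(s,u,v,.058)[:2] for u,v in c[:,0].astype(float)])*1000
        r=cv2.minAreaRect(W.astype(np.float32)); e=cv2.fitEllipse(W.astype(np.float32))
        print(len(c),'rect',np.round(r[0],1),np.round(r[1],1),round(r[2],1),'ell',np.round(e[0],1),np.round(e[1],1), 'medz',np.nanmedian(P[c[:,0,1],c[:,0,0],2]).round(4))
    # pin
    f=s['frame'].astype(int); 
    hsv=cv2.cvtColor(s['frame'],cv2.COLOR_RGB2HSV)
    q=((hsv[...,1]<60)&(P[...,2]>.037)&(P[...,2]<.06)&(P[...,0]>.55)&(P[...,0]<.7)&(P[...,1]>-.0)&(P[...,1]<.11))
    v,u=np.nonzero(q); print('pin',len(u),u.mean(),v.mean(),ray(s,u.mean(),v.mean(),.047).round(4), np.nanmedian(P[q],0).round(4))
    # grip tops
    for nm,yl,yh in(('R',-.11,-.02),('L',.12,.22)):
        q=(P[...,2]>.095)&(P[...,2]<.115)&(P[...,0]>.5)&(P[...,0]<.65)&(P[...,1]>yl)&(P[...,1]<yh)
        W=P[q][:,:2]*1000; r=cv2.minAreaRect(W.astype(np.float32)); print('grip',nm,len(W),np.round(r[0],1),np.round(r[1],1),round(r[2],1),np.median(P[q][:,2]).round(4))
    # stand decks
    q=(P[...,2]>.044)&(P[...,2]<.065)&(P[...,0]>.4)&(P[...,0]<.8)&(P[...,1]>-.2)&(P[...,1]<.3)&(hsv[...,1]>60)
    W=P[q][:,:2]*1000; r=cv2.minAreaRect(W.astype(np.float32)); print('stand',np.round(r[0],1),np.round(r[1],1),round(r[2],1))
    d=(hsv[...,0]>=17)&q; print('deck z',np.median(P[d][:,2]))
E
```

```text
top0
242 rect [600.3 170.7] [ 81.7 151.5] 84.3 ell [599.9 170.6] [ 90.7 180.4] medz 0.057
226 rect [610.  -71.3] [ 80.9 152.3] 79.0 ell [609.6 -71.3] [ 89.9 182.1] medz 0.0573
63 rect [643.4 -78.1] [43.4 44.2] 45.8 ell [643.6 -78.1] [44.3 44.7] medz 0.0571
54 rect [723.9 281.9] [25.4 44.9] 60.1 ell [723.1 283.9] [23.9 44.2] medz 0.0493
pin 75 268.9066666666667 149.61333333333334 [0.6337 0.0493 0.047 ] [0.6336 0.0491 0.0463]
grip R 164 [575.3 -64.7] [13.9 40.3] 79.2 0.1026
grip L 170 [565.8 174.9] [14.1 39.8] 85.6 0.1023
stand [600.8  80.6] [438.7 398.1] 90.0
deck z 0.049832099030447254
scene0
46 rect [692.4 227.6] [30.8 10.6] 3.2 ell [694.  227.5] [ 9.6 29.1] medz 0.051
40 rect [655.  78.] [21.3 17.7] 45.1 ell [654.6  78.8] [17.3 22.1] medz 0.0357
351 rect [613.4 170.9] [ 84.1 200.9] 84.3 ell [602.  171.8] [ 91.2 197.6] medz 0.0524
34 rect [659.1   8. ] [12.3 26.9] 3.1 ell [658.3   8.1] [11.5 24.3] medz 0.0359
45 rect [633.5  36.1] [19.  25.6] 80.6 ell [633.9  35.7] [18.2 26.2] medz 0.0359
27 rect [632.5  12.6] [20.9 15.2] 43.2 ell [631.4  12.3] [13.2 22.2] medz 0.0352
409 rect [595.6 -56.2] [118.1 196. ] 81.9 ell [609.4 -68.6] [107.6 207.3] medz 0.0518
49 rect [645.2 -69. ] [20.7 35.4] 82.6 ell [644.5 -69.4] [21.5 36.4] medz 0.0518
pin 77 237.02597402597402 258.5584415584416 [0.6352 0.0516 0.047 ] [0.6355 0.0522 0.0475]
grip R 173 [576.1 -64.6] [15.2 39.4] 80.4 0.1036
grip L 205 [566.2 175.2] [14.1 39.6] 84.8 0.1039
stand [600.1  80.6] [439.  399.4] 89.9
deck z 0.05155010648213222
```

```bash
python3 -c "
import cv2,numpy as np
a=cv2.imread('pics/m_top0.png');b=cv2.imread('pics/m_scene0.png')
cv2.imwrite('pics/mm.png',np.hstack([a[90:240,150:390],b[140:360,120:390][:150]]) if 0 else cv2.resize(np.hstack([a[80:300,150:400],b[140:360,130:380]]),None,fx=1.5,fy=1.5))"
```

```text
(no output)
```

View pics/mm.png

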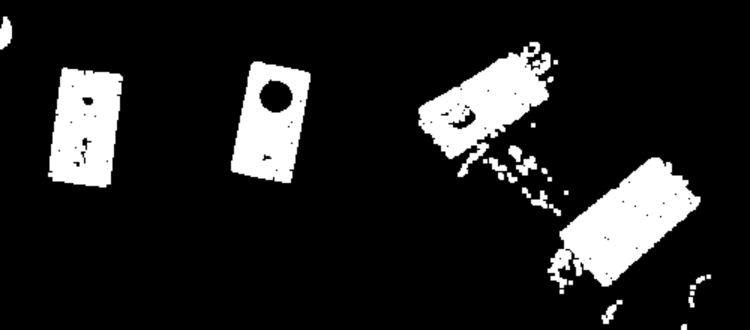

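Top-view fits agree with the given sizes: the board rectangle measures 81×152 mm, the hole 44 mm and the grip 14×40 mm. Grip to hole is 69.5 mm, against 70 mm nominal. Next I need the stand yaw and the move numbers.

```bash
cat >> meas.py <<'E'
from scipy.spatial.transform import Rotation as Ro
def plan(target,yaw_jaw_deg=None):
    """row for TCP target; tool down with tool y along yaw_jaw (mod 180)"""
    o=telemetry.observe(); R0=Ro.from_rotvec(o['eef_rot']); M=R0.as_matrix()
    y=M[:,1]; cur=np.degrees(np.arctan2(y[1],y[0])); 
    if yaw_jaw_deg is None: yaw_jaw_deg=cur
    d=(yaw_jaw_deg-cur+90)%180-90; th=np.radians(cur+d)
    yv=np.array([np.cos(th),np.sin(th),0]); z=np.array([0,0,-1.]); x=np.cross(yv,z)
    T=Ro.from_matrix(np.stack([x,yv,z],1))
    rv=np.degrees((R0.inv()*T).as_rotvec()); sh=M.T@(np.asarray(target)-o['tool_pos'])
    print('t',round(o['t'],2),'pos',o['tool_pos'].round(4),'jaw',cur.round(2),'q',o['joint_positions'].round(2),'F',o['contact_force'].round(1),'open',round(o['opening'],3))
    print('row',rv.round(2),sh.round(4))
E
python3 - <<'E'
from meas import *
s=load('top0'); P=cloud(s); hsv=cv2.cvtColor(cv2.medianBlur(s['frame'],3),cv2.COLOR_RGB2HSV)
q=((hsv[...,0]<28)&(hsv[...,1]>75)&(P[...,2]>.02)&(P[...,2]<.115)).astype(np.uint8)
q=cv2.morphologyEx(q,cv2.MORPH_OPEN,np.ones((5,5),np.uint8))
n,l,st,_=cv2.connectedComponentsWithStats(q); k=l[180,265]
c=max(cv2.findContours((l==k).astype(np.uint8),cv2.RETR_EXTERNAL,cv2.CHAIN_APPROX_NONE)[0],key=cv2.contourArea)
W=np.array([ray(s,u,v,.05)[:2]*1000 for u,v in c[:,0].astype(float)],np.float32)
r=cv2.minAreaRect(W);print('stand',r)
W2=(P[(l==k)&(P[...,2]>.046)&(P[...,2]<.063)][:,:2]*1000).astype(np.float32);print('stand by depth',cv2.minAreaRect(W2))
a=np.radians(-4.5)
plan([.5755,-.0650,.16],79)
E
```

```text
stand ((598.57470703125, 52.12901306152344), (368.3087463378906, 211.89064025878906), 85.43792724609375)
stand by depth ((599.9942626953125, 51.81648254394531), (369.20037841796875, 210.32955932617188), 85.3745346069336)
t 0.1 pos [0.1566 0.527  0.2558] jaw 73.45 q [ 1.22  0.3   1.52  0.    1.32 -0.07] F [-0.8 -0.3 -1.5] open 1.0
row [-0.06 -0.01 -5.55] [-0.5702 -0.4481  0.0962]
```

Stand yaw is -4.6°. The pin predicted from the stand outline is (634,49), matching the direct measurement of (634,49). Moving above the grip.

Request:
carry_out:
  commands: "0 0 -5.55 -0.570 -0.448 0.03 0.05; 0 0 -5.55 -0.570 -0.448 0.03 0.05; 0 0 -5.55 -0.570 -0.448 0.03 0.05; 0 0 -5.55 -0.570 -0.448 0.03 0.05; 0 0 -5.55 -0.570 -0.448 0.03 0.05; 0 0 -5.55 -0.570 -0.448 0.03 0.05; 0 0 -5.55 -0.570 -0.448 0.03 0.05; 0 0 -5.55 -0.570 -0.448 0.03 0.05; 0 0 -5.55 -0.570 -0.448 0.03 0.05; 0 0 -5.55 -0.570 -0.448 0.03 0.05"
  newtons: 60

```text
t: 0.93
tool_pos: [0.3977, 0.1854, 0.2389]
eef_rot: [-0.301, -3.127, 0.002]
contact_force: [-0.3, 1.3, 0.4]
opening: 0.584
```

```bash
python3 -c "
from meas import *
plan([.5755,-.0650,.16],79)"
```

```text
t 0.93 pos [0.3977 0.1854 0.2389] jaw 79.01 q [ 0.35  0.07  1.84 -0.    1.24 -1.03] F [-0.3  1.3  0.4] open 0.584
row [-0.06 -0.01  0.01] [-0.2223 -0.2118  0.0791]
```

Request:
carry_out:
  commands: "0 0 0 -0.222 -0.212 0.079 0.05; 0 0 0 -0.222 -0.212 0.079 0.05; 0 0 0 -0.222 -0.212 0.079 0.05; 0 0 0 -0.222 -0.212 0.079 0.05; 0 0 0 -0.222 -0.212 0.079 0.05; 0 0 0 -0.222 -0.212 0.079 0.05; 0 0 0 -0.222 -0.212 0.079 0.05; 0 0 0 -0.222 -0.212 0.079 0.05; 0 0 0 -0.222 -0.212 0.079 0.05; 0 0 0 -0.222 -0.212 0.079 0.05"

```text
t: 1.77
tool_pos: [0.575, -0.0661, 0.159]
eef_rot: [-0.304, -3.125, 0.001]
contact_force: [-0.3, -0.2, 0.5]
opening: 0.583
```

```bash
python3 -c "
from meas import *
plan([.5755,-.0650,.089],79)
snap('top','top1');snap('scene','scene1')
f=[cv2.imread(f'pics/{t}1.png') for t in('top','scene')]
cv2.imwrite('pics/a1.png',cv2.resize(np.hstack([f[0][90:250,200:400],f[1][120:280,100:300]]),None,fx=2,fy=2))"
```

```text
t 1.77 pos [ 0.575  -0.0661  0.159 ] jaw 78.9 q [-0.18  0.46  1.54 -0.    1.15 -1.55] F [-0.3 -0.2  0.5] open 0.583
row [-0.05 -0.13 -0.1 ] [-0.0004  0.0012  0.0699]
```

View pics/a1.png

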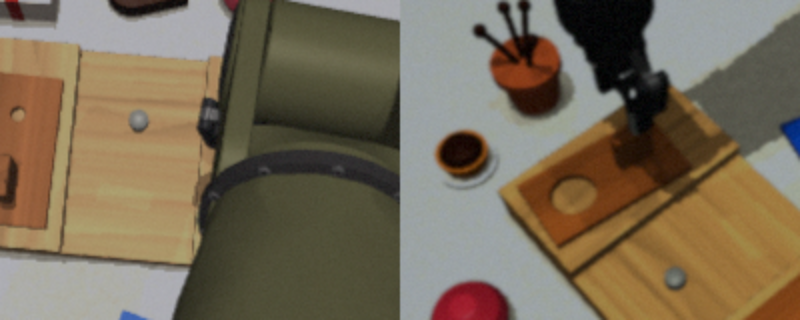

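The top view is blocked by the arm. In the scene view the fingers sit above the grip (crop 640,110). Descending, then closing.

Request:
carry_out:
  commands: "0 0 0 0 0.001 0.025 0.05; 0 0 0 0 0.001 0.05 0.05; 0 0 0 0 0.001 0.062 0.05; 0 0 0 0 0.001 0.070 0.05; 0 0 0 0 0.001 0.070 0.05"

```text
t: 2.28
tool_pos: [0.5744, -0.063, 0.0892]
eef_rot: [-0.299, -3.125, 0.001]
contact_force: [-0.6, -0.0, 0.5]
opening: 0.584
```

Request:
carry_out:
  commands: "0 0 0 0 0 0 0.004; 0 0 0 0 0 0 0.004; 0 0 0 0 0 0 0.004; 0 0 0 0 0 0 0.004; 0 0 0 0 0 0 0.004; 0 0 0 0 0 0 0.004"
  newtons: 60

```text
t: 2.78
tool_pos: [0.575, -0.0631, 0.0905]
eef_rot: [-0.299, -3.127, 0.001]
contact_force: [-0.9, 0.7, 6.5]
opening: 0.163
```

```bash
python3 -c "
from meas import *
plan([.5755,-.0650,.097],79)
s=snap('scene','scene2')
cv2.imwrite('pics/a2.png',cv2.resize(s['frame'][120:300,100:300],None,fx=3,fy=3)[:,:,::-1])"
```

```text
t 2.78 pos [ 0.575  -0.0631  0.0905] jaw 79.07 q [-0.17  0.55  1.59 -0.    1.01 -1.55] F [-0.9  0.7  6.5] open 0.163
row [-0.05 -0.02  0.07] [-0.0009 -0.0018 -0.0065]
```

View pics/a2.png

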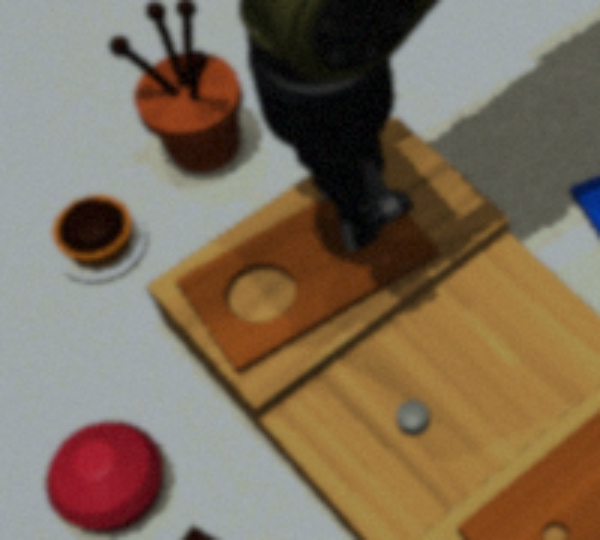

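The opening reads 13.9 mm, which matches the 14 mm grip. Lifting a few mm and checking for droop.

Request:
carry_out:
  commands: "0 0 0 0 0 -0.003 0.004; 0 0 0 0 0 -0.006 0.004; 0 0 0 0 0 -0.008 0.004; 0 0 0 0 0 -0.008 0.004; 0 0 0 0 0 -0.008 0.004"
  newtons: 80

```text
t: 3.25
tool_pos: [0.5749, -0.0631, 0.0986]
eef_rot: [-0.299, -3.127, 0.001]
contact_force: [0.1, 0.7, -1.5]
opening: 0.154
```

```bash
python3 -c "
from meas import *
plan([.5755,-.0650,.097],79)
s=snap('scene','scene3');P=cloud(s);s2=load('scene0')
for tag in('scene2','scene3'):
  s=load(tag);P=cloud(s)
  for u,v in[(165,215),(180,232),(210,208),(200,195),(222,200),(190,240)]: print(tag,(u,v),np.nanmedian(P[v-1:v+2,u-1:u+2].reshape(-1,3),0).round(4))
cv2.imwrite('pics/a3.png',cv2.resize(s['frame'][120:300,100:300],None,fx=3,fy=3)[:,:,::-1])"
```

```text
t 3.25 pos [ 0.5749 -0.0631  0.0986] jaw 79.07 q [-0.17  0.54  1.58 -0.    1.02 -1.55] F [ 0.1  0.7 -1.5] open 0.154
row [-0.04 -0.02  0.07] [-0.0009 -0.0018  0.0016]
scene2 (165, 215) [ 0.669  -0.1098  0.0599]
scene2 (180, 232) [ 0.6733 -0.0605  0.0596]
scene2 (210, 208) [ 0.5989 -0.059   0.0597]
scene2 (200, 195) [ 0.592  -0.0958  0.0602]
scene2 (222, 200) [ 0.5773 -0.0453  0.0785]
scene2 (190, 240) [ 0.67   -0.0387  0.051 ]
scene3 (165, 215) [ 0.6709 -0.1061  0.068 ]
scene3 (180, 232) [ 0.6755 -0.0557  0.0677]
scene3 (210, 208) [ 0.6023 -0.054   0.0683]
scene3 (200, 195) [ 0.5947 -0.0904  0.0669]
scene3 (222, 200) [ 0.5741 -0.0513  0.0672]
scene3 (190, 240) [ 0.67   -0.0381  0.0514]
```

View pics/a3.png

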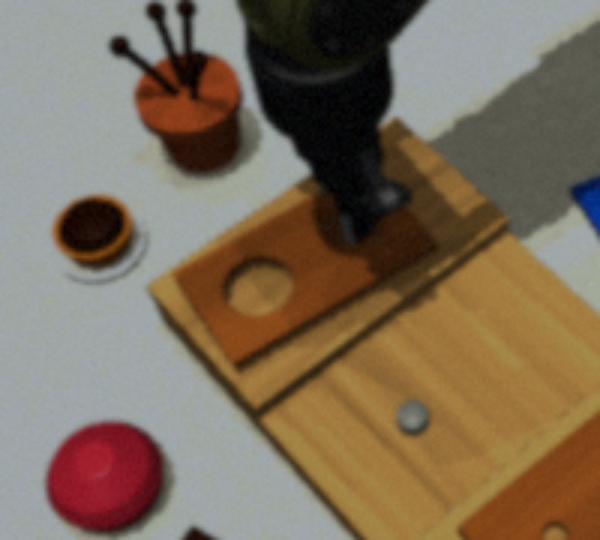

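The board is level and about 8 mm up. Now the sideways slide to over the pin, turning to the stand's yaw.

```bash
python3 -c "
from meas import *
plan([.565,.056,.0975],85.4)"
```

```text
t 3.3 pos [ 0.5749 -0.063   0.0984] jaw 79.06 q [-0.17  0.54  1.58 -0.    1.02 -1.55] F [ 1.2  0.2 -0.6] open 0.156
row [-0.04 -0.04 -6.34] [0.0323 0.115  0.0008]
```

Request:
carry_out:
  commands: "0 0 -0.5 0.003 0.010 0 0.004; 0 0 -1.2 0.007 0.025 0 0.004; 0 0 -2.2 0.0115 0.042 0 0.004; 0 0 -3.4 0.017 0.060 0 0.004; 0 0 -4.6 0.022 0.078 0 0.004; 0 0 -5.5 0.027 0.095 0 0.004; 0 0 -6.1 0.030 0.107 0 0.004; 0 0 -6.3 0.032 0.113 0 0.004; 0 0 -6.3 0.032 0.115 0 0.004; 0 0 -6.3 0.032 0.115 0 0.004"

```text
t: 4.13
tool_pos: [0.5653, 0.0561, 0.0983]
eef_rot: [-0.127, -3.138, 0.001]
contact_force: [0.6, 0.1, -1.7]
opening: 0.152
```

```bash
python3 -c "
from meas import *
plan([.565,.056,.0975],85.4)
s=snap('scene','scene4');P=cloud(s)
print('pin px',proj(s,[.6352,.0516,.047]))
cv2.imwrite('pics/a4.png',cv2.resize(s['frame'][150:330,150:350],None,fx=3,fy=3)[:,:,::-1])"
```

```text
t 4.13 pos [0.5653 0.0561 0.0983] jaw 85.38 q [ 0.03  0.52  1.61 -0.    1.01 -1.46] F [ 0.6  0.1 -1.7] open 0.152
row [-0.04 -0.04 -0.02] [ 0.0003 -0.0001  0.0008]
pin px [237.00449134 258.5661371 ]
```

View pics/a4.png

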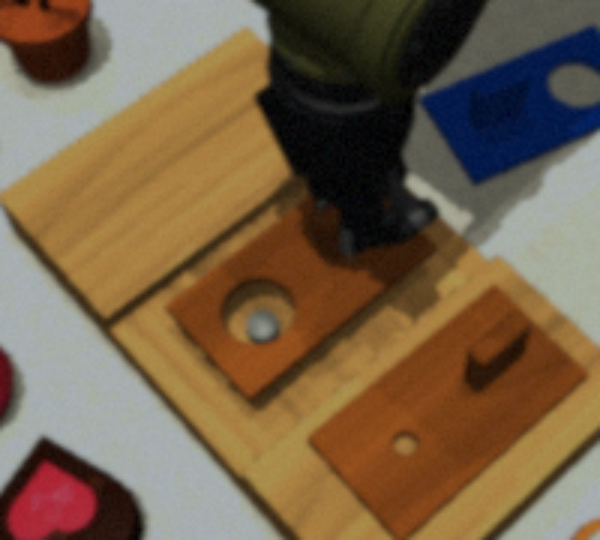

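The pin (crop 263,325) shows inside the hole (rim centre about 259,312). I'll cast the rim at its height to check centring.

```bash
python3 - <<'E'
from meas import *
s=load('scene4'); P=cloud(s)
print('board top z',[np.nanmedian(P[v-2:v+3,u-2:u+3,2]).round(4) for u,v in((217,251),(232,274),(256,262),(250,232))])
# rim: hole pixels = depth clearly below board top, near the hole
q=((P[...,2]<.059)&(P[...,2]>0)).astype(np.uint8); w=np.zeros_like(q); w[240:270,220:253]=q[240:270,220:253]
v,u=np.nonzero(w); c=np.stack([u,v],1).astype(np.float32); 
cnt=max(cv2.findContours(w,cv2.RETR_EXTERNAL,cv2.CHAIN_APPROX_NONE)[0],key=cv2.contourArea)
print(cv2.boundingRect(cnt))
for z in(.064,.066):
    W=np.array([ray(s,a,b,z)[:2]*1000 for a,b in cnt[:,0].astype(float)],np.float32); print(z,cv2.fitEllipse(W))
# dark/colour-based: rim ellipse extremes read from crop: left 221,right 296,top 278,bottom 345
for z in(.066,): print(ray(s,150+258.5/3,150+312/3,z))
E
```

```text
board top z [np.float64(0.067), np.float64(0.0672), np.float64(0.0666), np.float64(0.0674)]
(224, 244, 24, 21)
0.064 ((635.98828125, 49.69426727294922), (38.5120964050293, 41.4669303894043), 53.85435104370117)
0.066 ((636.57275390625, 50.49766540527344), (38.39723205566406, 41.3432502746582), 53.85432434082031)
[0.63534179 0.05141984 0.066     ]
```

The hole is centred on the pin within about 1 mm (636,51 against 635,52). Lowering straight down.

Request:
carry_out:
  commands: "0 0 0 0 0 0.004 0.004; 0 0 0 0 0 0.009 0.004; 0 0 0 0 0 0.014 0.004; 0 0 0 0 0 0.018 0.004; 0 0 0 0 0 0.021 0.004; 0 0 0 0 0 0.0225 0.004; 0 0 0 0 0 0.0225 0.004; 0 0 0 0 0 0.0225 0.004"

```text
t: 4.85
tool_pos: [0.5654, 0.0556, 0.0758]
eef_rot: [-0.128, -3.138, 0.001]
contact_force: [0.8, -0.0, -1.1]
opening: 0.151
```

```bash
python3 - <<'E'
from meas import *
plan([.565,.056,.0745],85.4)
s=snap('scene','scene5');P=cloud(s)
cv2.imwrite('pics/a5.png',cv2.resize(s['frame'][150:330,150:350],None,fx=3,fy=3)[:,:,::-1])
print('board top z',[np.nanmedian(P[v-2:v+3,u-2:u+3,2]).round(4) for u,v in((217,258),(232,280),(256,267),(250,239))])
E
```

```text
t 4.85 pos [0.5654 0.0556 0.0758] jaw 85.35 q [ 0.03  0.55  1.62 -0.    0.97 -1.46] F [ 0.8 -0.  -1.1] open 0.151
row [-0.05 -0.04 -0.05] [0.0004 0.0004 0.0013]
board top z [np.float64(0.0447), np.float64(0.0451), np.float64(0.0446), np.float64(0.0451)]
```

View pics/a5.png

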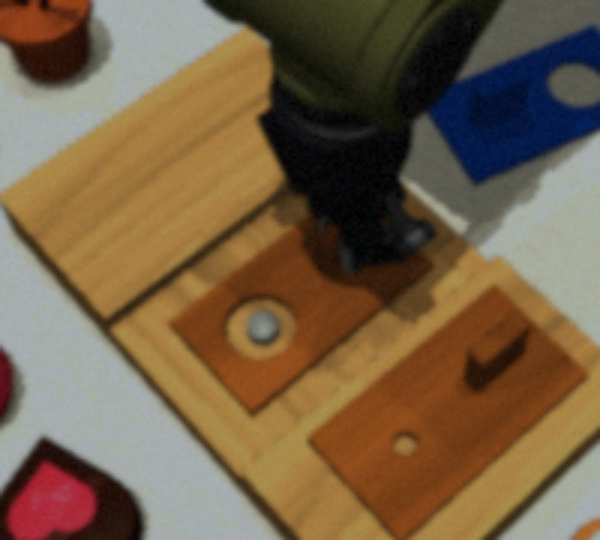

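The pin (263,326) is centred in the hole (261,328), with the board about 1 mm above the floor. Releasing, then going straight up.

Request:
carry_out:
  commands: "0 0 0 0 0 0 0.02; 0 0 0 0 0 0 0.03; 0 0 0 0 0 0 0.04; 0 0 0 0 0 0 0.04; 0 0 0 0 0 0 0.04; 0 0 0 0 0 0 0.04"

```text
t: 5.4
tool_pos: [0.5655, 0.0556, 0.076]
eef_rot: [-0.128, -3.139, 0.001]
contact_force: [-0.1, -0.1, -0.8]
opening: 0.467
```

Request:
carry_out:
  commands: "0 0 0 0 0 -0.010 0.04; 0 0 0 0 0 -0.025 0.04; 0 0 0 0 0 -0.050 0.04; 0 0 0 0 0 -0.080 0.04; 0 0 0 0 0 -0.110 0.04; 0 0 0 0 0 -0.140 0.04; 0 0 0 0 0 -0.160 0.04; 0 0 0 0 0 -0.160 0.04"

```text
t: 6.07
tool_pos: [0.5667, 0.0558, 0.2417]
eef_rot: [0.127, 3.132, -0.0]
contact_force: [0.9, -0.6, -0.2]
opening: 0.47
```

```bash
python3 - <<'E'
from meas import *
plan([.3,.25,.25],85.4)
s=snap('scene','scene6');P=cloud(s)
cv2.imwrite('pics/a6.png',cv2.resize(s['frame'][150:330,150:350],None,fx=3,fy=3)[:,:,::-1])
print('board top z',[np.nanmedian(P[v-2:v+3,u-2:u+3,2]).round(4) for u,v in((217,258),(232,280),(256,267),(250,239))])
E
```

```text
t 6.07 pos [0.5667 0.0558 0.2417] jaw 85.35 q [ 0.03  0.35  1.49 -0.    1.3  -1.46] F [ 0.9 -0.6 -0.2] open 0.47
row [ 0.    0.43 -0.05] [ 0.2815  0.172  -0.0104]
board top z [np.float64(0.0429), np.float64(0.0437), np.float64(0.0432), np.float64(0.0435)]
```

View pics/a6.png

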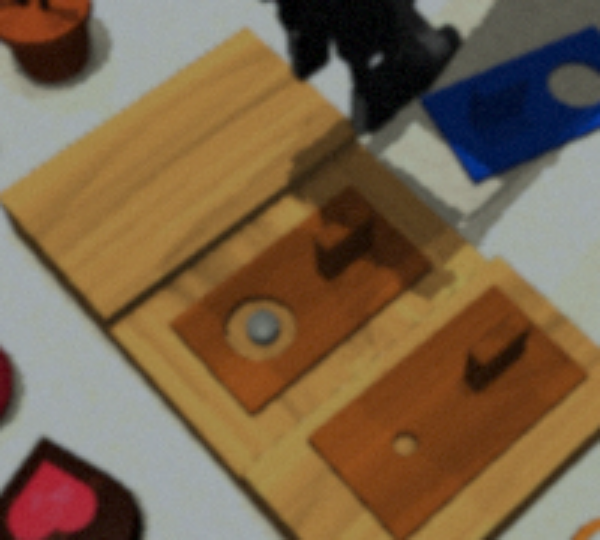

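The board is released: it lies flat in the bay with the pin in the hole. One numeric check of both boards before handing in.

```bash
python3 - <<'E'
from meas import *
a,b=load('scene0'),load('scene6')
A=cv2.cvtColor(a['frame'],cv2.COLOR_RGB2GRAY)[235:335,248:350].astype(np.float32);B=cv2.cvtColor(b['frame'],cv2.COLOR_RGB2GRAY)[235:335,248:350].astype(np.float32)
print('spare shift px',cv2.phaseCorrelate(A,B))
P=cloud(b); pl=P[235:300,205:295].reshape(-1,3); hs=cv2.cvtColor(cv2.medianBlur(b['frame'],3),cv2.COLOR_RGB2HSV)[235:300,205:295].reshape(-1,3)
k=(hs[:,0]<=14)&(hs[:,1]>150)&(pl[:,2]>.040)&(pl[:,2]<.047); pl=pl[k]
c,*_=np.linalg.lstsq(np.c_[pl[:,:2],np.ones(len(pl))],pl[:,2],rcond=None); print('tilt deg',np.degrees(np.hypot(*c[:2])).round(2),len(pl),np.median(pl[:,2]).round(4))
print('hole centre',ray(b,150+260.5/3,150+328/3,.0425).round(4))
ticket.job_done()
E
```

```text
spare shift px ((-0.09952409861027434, -0.01662711068673417), 0.7602100213368733)
tilt deg 0.04 1926 0.0436
hole centre [0.6352 0.0507 0.0425]
the job is handed in; nothing more can be done
```

I moved the big-holed brown board off the right deck and set it flat on the bay floor with the pin through its hole. The job is handed in at about 6 s of robot time, and no verdict was reported. I held the board by its upright grip and carried it sideways about 8 mm above the deck. I turned it to match the stand on the way, lowered it over the pin and released it about 1 mm above the floor. The arm then went straight up, clear of everything.

**Last checks:**
- **Tilt:** about 0.04°.
- **Height:** the board's top reads 43.6 mm with the scene camera, which reads about 1.5 mm high. The expected height is 42 mm.
- **Hole position:** the hole centre is at (0.635, 0.051) and the pin at (0.635, 0.052), so about 1 mm apart.
- **Other board:** it moved about 0.1 pixel in the image, so it is where it started.

**Limits and disagreements:** the two cameras differed by about 2 mm on the pin position, which is within calibration. The final checks used only the scene camera, because the arm blocked the top view when I last used it and I did not take another top picture.

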